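Start the shop's label printer

TASK

Get the label printer on the shop counter printing, using only the fingertips and grasping nothing: push its open cover down until it is fully shut, then press the white half of the rocker switch on its front ledge all the way down, then press the green key of the separate keypad right down and let it come up again. Keep to that order, do not press the yellow or red key, and leave the keypad and the other things on the counter standing where they are.

Things in the scene. Friction and masses are not known exactly. Their poses are not given: they have to be found in the camera images.
- printer: white label printer, fixed to the counter, 200 (x) by 180 (y) mm. Origin: centre of its underside; x points to its back, y to the left of a person facing its front, z up. The front 60 mm is a flat ledge 75 mm high (the rocker sits there); behind it, x = -40 to +100 mm, the walls are 100 mm high and carry the cover.
- cover (a joint): grey cover, a plate 135 (printer x) by 180 by 18 mm, hinged at its back edge (printer x = +95, z = 100 mm). Value: opening angle, rad; 0 = shut on a hard stop, top flat at height 118 mm, from printer x = -40 to +95 mm. Starts 0.35 to 0.7 open, front edge raised. A stiff hinge keeps it at any angle; pushing down 65 mm before the hinge takes 2 to 4 N.
- cover_lip (a point): point on the cover's top face, middle of its width, 125 mm from the hinge line (10 mm from the front edge); moves with the cover.
- rocker (a joint): rocker switch mid-ledge (pivot at printer x = -70, y = 0, z = 85 mm), 28 (x) by 56 (y) mm, a shallow V: white half towards printer +y, black half -y. Value, rad: -0.18 = off (white half raised), +0.18 = on (white half down on a stop, its top level, 89 mm high). It stays where left; 2 to 4 N near the white end tips it, about 7 mm of travel.
- rocker_on (a point): point on the top face of the rocker's white half, about 18 mm from the pivot; moves with the rocker.
- keypad: loose grey keypad lying on the counter, 90 (x) by 170 (y) by 22 mm, about 0.5 to 0.9 kg with its keys, not fixed. Origin: centre of its underside; z up. Three round keys of 28 mm diameter in 44 mm wide, 12 mm high black collars, in a row along its y, 53 mm apart: red at +y, yellow in the middle, green at -y. A black strip runs along its +x edge.
- green_top (a point): centre of the top of the green key, 44 mm above the counter when up; moves with the key.
- green (a joint): green key, value in m: 0 = up, 0.006 = fully down (hard stop). A spring returns it; pressing starts at 1.2 N and reaches 4 N fully down.
- yellow (a joint): yellow key, same size, travel and spring as the green one; not to be pressed.
- red (a joint): red key, same size, travel and spring as the green one; not to be pressed.
- stapler: loose red and black stapler, 40 (x) by 150 (y) by 60 mm. Origin: centre of its underside.
- notebooks: loose stack of four small coloured notebooks, 100 (x) by 142 (y) by 33 mm. Origin: centre of its underside.
- labelroll: loose spare roll of white labels standing on its flat end, 80 mm diameter, 50 mm high. Origin: centre of its underside.
- pencup: loose blue cup with pencils, 72 mm diameter, cup 90 mm high, pencils up to 155 mm. Origin: centre of its underside.
Things that resemble listed ones, but are neither listed nor needed, are in the scene too. Several things look just like the keypad: the one meant starts nearest to the robot's base.

How it is judged (in metres and radians):
On the way, in this order (a step that is already met when the one before it is completed fails the run):
1. the cover is pushed fully shut (value of joint cover below 0.04 rad), for 0.2 s.
2. the rocker is switched on (white half down) (value of joint rocker above 0.13 rad), for 0.2 s.
3. the green key is pressed down (value of joint green above 0.0045 m), for 0.1 s.
At the end, for the whole second after the job is handed in: Cover shut (within 0.04 rad), rocker on (above 0.13 rad), all three keys up (within 1.5 mm), keypad at rest on the counter within 30 mm of where it lay, the other four things within 25 mm of where they stood (value of joint cover below 0.04 rad and value of joint rocker above 0.13 rad and value of joint each of green, yellow, red below 0.0015 m and distance of keypad from where it was at the start of the episode below 0.03 m and height (world z) of keypad below 0.006 m and linear speed of keypad below 0.02 m/s and distance of each of stapler, notebooks, labelroll, pencup from where it was at the start of the episode below 0.025 m); the robot touches nothing.
It fails at once if the rocker is switched on while the cover is still open (value of joint rocker above 0.05 rad and value of joint cover above 0.06 rad).
It fails at once if the green key is pressed before the rocker is on (value of joint green above 0.003 m and value of joint rocker below 0.1 rad).
It fails at once if the yellow or red key is pressed (3 mm or more) (value of joint any of yellow, red above 0.003 m).
It fails at once if the keypad is lifted (6 mm), tipped or shoved away (30 mm) (height (world z) of keypad above 0.006 m or angle between keypad's own z axis and vertical above 0.1 rad or distance of keypad from where it was at the start of the episode above 0.03 m).
It fails at once if the stapler, notebooks, label roll or pencil cup is moved (25 mm), lifted (10 mm) or tipped (distance of any of stapler, notebooks, labelroll, pencup from where it was at the start of the episode above 0.025 m or angle between any of stapler, notebooks, labelroll, pencup's own z axis and vertical above 0.4 rad or height (world z) of any of stapler, notebooks, labelroll, pencup above 0.01 m).
It also fails if it takes over 51 s, if anything falls off the work surface, if the arm or the gripper's body presses on something with over 40 N, if the wrist force passes 120 N, or if a joint passes its speed limit or range.

ROBOT

A 6-joint arm with a two-finger parallel gripper is mounted at the origin on the work surface. World frame = base frame: x ahead of the robot, y to its left, z up, the work surface at z = 0. Lengths are in mm, angles in rad, forces in N, time in s.
With the tool pointing down it reaches from about 275 to 1000 mm from the base axis. Payload 8.4 kg.
Tool frame: the origin (TCP) lies midway between the tips of the shut fingers; the grasp point (between the pads) lies 19 mm behind it; z points along the fingers, y is the line along which they close (so a half turn about z gives the same grasp; the last joint's range is limited). The gripper opens to 85 mm and grips with 20 to 120 N. Pads are 22 mm wide; open, the fingers measure 114 mm over their backs; the gripper's body (76 mm by 85 mm) begins 54 mm behind the grasp point. The pads swing forward as they close: fully open they stand 13 mm farther back than shut.
Start: joints at [1.181, 0.353, 1.633, -0, 1.155, -0.002], TCP at [236.344, 578.593, 231.281] pointing down, gripper open.
Joint ranges: [-2.63, 2.63], [-0.92, 2.1], [0.06, 2.66], [-1.3, 4.44], [0, 2.69], [-3.02, 3.02]. Speed limits (rad/s): [2.22, 2.22, 2.79, 3.14, 3.14, 3.14].

INTERFACE

Orientations are given as [roll, pitch, yaw] about the fixed x, y, z axes, in that order (R = Rz(yaw) Ry(pitch) Rx(roll)).
In Python, from rig import r, cams gives the robot as it stands. The module is installed in compiled form; this text tells all that it offers.
- The arm moves only by the tool send_rows, never from a script. Its argument "targets" is one flat list of numbers, 7 for each row, row after row: the shift along the tool's x, y, z in m, then the turn, a rotation vector about the tool's x, y, z in rad, then the opening, from -1 (shut) to 1 (fully open). In form: [tx, ty, tz, wx, wy, wz, fingers, tx, ty, tz, wx, wy, wz, fingers, ...]. A call has 1 to 12 rows; each row is the pose to reach, as a shift and turn from the pose commanded when the call began, along the tool's axes at that moment; what a row does not reach only later rows make up. A row lasts 1/12 s, in which the tool goes at most 41.7 mm and 7.16 degrees, less where a joint would pass 70% of its speed; a pose out of reach is approached as far as the arm can. A call with a gripper value outside its range is refused whole. The fingers move at their own pace and stop on an object; "grip_force" is the grip in N (left out, the last holds). Time passes only in rows, so rows that repeat a pose let the fingers close. It gives the time, the measured TCP pose, the force, the opening and the grip force at its end, in the units of the state.
- r.sense(): the state, without advancing time (a new reading comes with each control period).
- cams.grab_frame(name): name is "side" or "top"; returns a dict with "color" (420x560x3 uint8, blue, green, red), "fx", "fy", "cx", "cy" (pixels), "k1" (the pictures are not rectified: a ray, as slopes to the right and down, at radius r is drawn at 1 + k1 r^2 times it, then the intrinsics apply), "xyz" and "attitude" of the camera in the world. Camera axes: x right, y down, z forward; pixel columns grow to the right and rows downward; lengths in mm; the calibration is good to about 2 mm. A picture is of the moment at which its call begins. There is no depth.
- r.sign_off(): hands the job in; it is judged then, once.
The state is a dict: "clock": time; "qpos": joint angles; "qvel": joint speeds; "joint_efforts": joint torques, N m; "eef_pos": TCP position; "tcp_rot": TCP orientation; "contact_force": force on the tool from outside, world axes, zero at the start; "wrist_torque": the same for the moment, N m; "opening": opening from 0.0 (shut) to 1.0 (fully open); "grasp_force": force on a finger pad.
Only numpy, scipy, OpenCV 4.12 (cv2) and the standard library are available. Lean on these libraries where they do the work, as an engineer would, in place of code of your own. Each camera call takes 0.05 s, during which the arm holds its last target. There are 200 camera calls.

## Working session

There is one attempt and no reset: what is moved stays moved. The work goes in short steps, Python scripts to look and compute and a tool call to move; the robot and the scene stay as the last step left them, time stands still between calls to the robot, and variables do not carry over. Pictures are saved under pics/ and viewed, at most 10 in all, crops included, and the job is handed in when it is done.

Besides the shell and the picture viewer there is one more tool, called after "Emit:" in YAML: its name, and indented under it one key for each argument. send_rows: Moves the arm, as the interface text tells. Its arguments: {"type":"object","properties":{"targets":{"type":"array"},"grip_force":{"type":"number"}},"required":["targets"]}

```bash
mkdir -p pics; python3 - <<'E'
from rig import r,cams
import cv2
s=r.sense();print(s)
for n in("side","top"):
    f=cams.grab_frame(n);cv2.imwrite(f"pics/{n}0.png",f["color"]);print({k:v for k,v in f.items() if k!="color"})
E
```

```text
{'clock': 0.0, 'qpos': array([ 1.18056048e+00,  3.53668965e-01,  1.63418794e+00, -4.37787660e-06,
        1.15520567e+00, -2.38441035e-03]), 'qvel': array([ 0.00144352,  0.00066285,  0.00012521, -0.00159582,  0.00069147,
        0.00102138]), 'joint_efforts': array([-2.83337533e-03, -6.05227804e+01, -3.42066443e+01,  7.06062963e-06,
        9.32101335e-03,  8.14049116e-06]), 'eef_pos': array([236.17285067, 578.10743969, 230.52566749]), 'tcp_rot': array([-3.14012272e+00,  4.97707931e-07,  2.75374298e+00]), 'contact_force': array([1.23961781, 0.37116826, 0.17080766]), 'wrist_torque': array([0.05539668, 0.01955387, 0.01830421]), 'grasp_force': 0.0, 'opening': 1.0004272847361313}
{'fx': 428.9358141742479, 'fy': 428.9358141742479, 'cx': 282.0691931553205, 'cy': 206.72599580642722, 'k1': -0.12782627502830995, 'xyz': array([   7.38842255, -783.76747521, 1190.22622709]), 'attitude': array([-2.43595731,  0.00395656, -0.60112014])}
{'fx': 426.43195594356945, 'fy': 426.43195594356945, 'cx': 269.82993864719265, 'cy': 208.91955771662256, 'k1': -0.08222637069933593, 'xyz': array([ 338.75443677,   -7.63928427, 1614.43822089]), 'attitude': array([-3.02192095, -0.02679414, -1.55156422])}
```

View pics/side0.png

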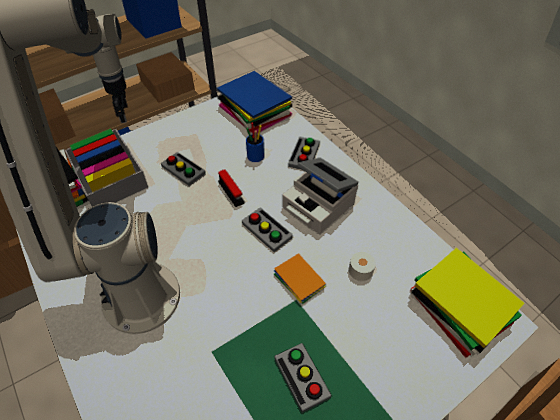

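View pics/top0.png

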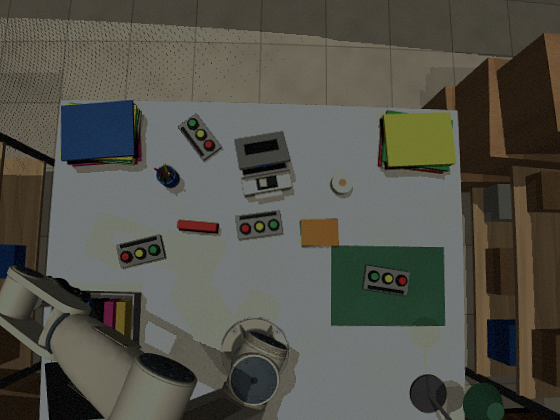

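The pictures show the printer at about top (264,165) / side (320,195). There are four keypads, at top (200,137), (259,225), (141,250) and (387,279). I'll compute how far each is from the base and enlarge crops.

```bash
cat >h.py <<'E'
import numpy as np,cv2
from scipy.spatial.transform import Rotation as R
from scipy.optimize import least_squares
from rig import r,cams
F={}
def get(n):
    if n not in F:F[n]=cams.grab_frame(n)
    return F[n]
def KD(f):return np.array([[f["fx"],0,f["cx"]],[0,f["fy"],f["cy"]],[0,0,1.]]),np.array([f["k1"],0,0,0.])
def ray(n,p):
    f=get(n);K,D=KD(f);u=cv2.undistortPoints(np.array([[p]],float),K,D)[0,0]
    return f["xyz"],R.from_euler("xyz",f["attitude"]).apply([u[0],u[1],1])
def plane(n,p,z):
    o,d=ray(n,p);return o+d*(z-o[2])/d[2]
def proj(n,P):
    f=get(n);K,D=KD(f);M=R.from_euler("xyz",f["attitude"]).inv()
    q=M.apply(np.atleast_2d(P)-f["xyz"]);return cv2.projectPoints(q,np.zeros(3),np.zeros(3),K,D)[0][:,0]
def tri(ps,pt):
    (a,d),(b,e)=ray("side",ps),ray("top",pt)
    s=np.linalg.lstsq(np.c_[d,-e],b-a,rcond=None)[0];x,y=a+s[0]*d,b+s[1]*e
    return (x+y)/2,np.linalg.norm(x-y)
E
python3 - <<'E'
from h import *
for p in [(200,137),(259,225),(141,250),(387,279)]:
    P=plane("top",p,40);print(p,P.round(),np.hypot(*P[:2]).round(), proj("side",P).round())
for n,(x0,y0,x1,y1) in {"top":(225,120,305,245),"side":(235,130,365,255)}.items():
    c=get(n)["color"][y0:y1,x0:x1];cv2.imwrite(f"pics/{n}c.png",cv2.resize(c,None,fx=4.7,fy=4.7,interpolation=cv2.INTER_CUBIC))
c=[cv2.resize(cv2.imread(f"pics/{n}c.png"),None,fx=1,fy=1) for n in("top","side")]
h=min(i.shape[0] for i in c);m=np.hstack([i[:h] for i in c]);print(m.shape)
E
python3 -c "
import cv2,numpy as np
a=cv2.imread('pics/topc.png');b=cv2.imread('pics/sidec.png')
print(a.shape,b.shape)"
```

```text
(200, 137) [798. 224.  40.] 829.0 [[304. 150.]]
(259, 225) [468.  -7.  40.] 468.0 [[266. 224.]]
(141, 250) [366. 425.  40.] 561.0 [[184. 164.]]
(387, 279) [ 277. -486.   40.] 559.0 [[304. 371.]]
(588, 987, 3)
(588, 376, 3) (588, 611, 3)
```

View pics/topc.png

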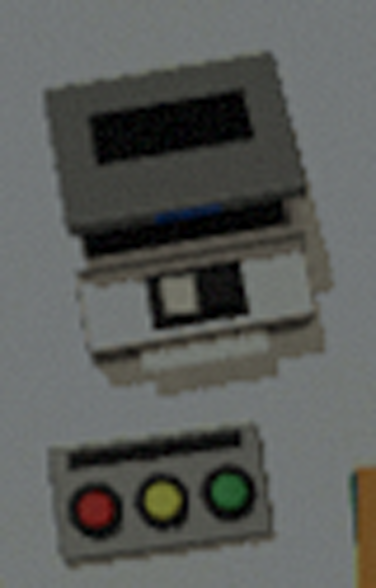

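View pics/sidec.png

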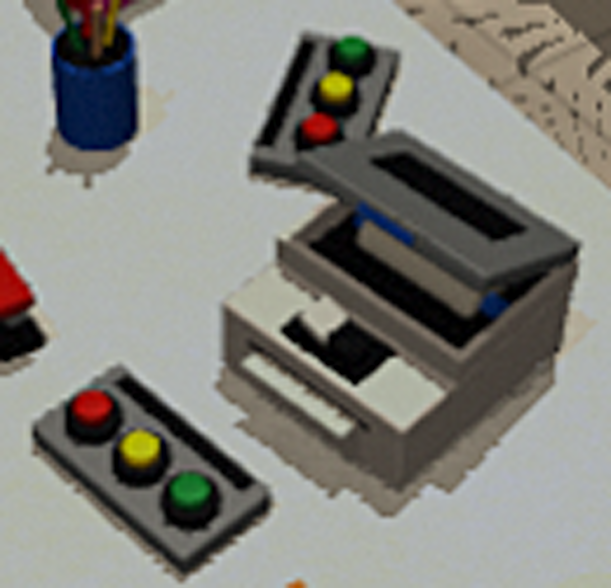

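Top crop: the printer is open, with its ledge towards the robot. The rocker's white half is on the left at crop (180,295) and its black half on the right. Of the four keypads, the one at top (259,225) is 468 mm from the base and the others are 559 mm or more. It is the one meant, with its black strip towards +x and green on the right at crop (229,490). Next I fit the printer, cover and keys.

```bash
cat >fit.py <<'E'
from h import *
o={"top":(225,120),"side":(235,130)}
px=lambda n,p:(np.array(p)+.5)/4.7-.5+o[n]
for k,s,t in [("red",(92,408),(96,510)),("yel",(140,449),(162,500)),("grn",(190,490),(229,490)),("white",(324,318),(180,295))]:
    P,e=tri(px("side",s),px("top",t));print(k,P.round(1),e.round(1))
obs=[("top",(95,352),"b",(-100,90,75)),("top",(315,318),"b",(-100,-90,75)),
("side",(225,305),"b",(-100,90,75)),("side",(405,432),"b",(-100,-90,75)),("side",(280,243),"b",(-40,90,100)),("side",(460,355),"b",(-40,-90,100)),
("top",(70,232),"c",(135,90)),("top",(305,192),"c",(135,-90)),("top",(45,90),"c",(0,90)),("top",(275,52),"c",(0,-90)),
("side",(400,132),"c",(0,90)),("side",(580,243),"c",(0,-90)),("side",(490,280),"c",(135,-90)),("side",(300,150),"c",(135,90))]
def W(v,k,c):
    x,y,w,a=v
    if k=="c":
        c=(95-c[0]*np.cos(a)+18*np.sin(a),c[1],100+c[0]*np.sin(a)+18*np.cos(a))
    return np.array([x,y,0])+R.from_euler("z",w).apply(c)
def res(v):return np.concatenate([proj(n,W(v,k,c))[0]-px(n,p) for n,p,k,c in obs])
s=least_squares(res,[650,-20,.15,.5],loss="soft_l1");v=s.x
if __name__=="__main__":
    print(v,np.abs(res(v)).reshape(-1,2).round(1).tolist())
    print("lip",W(v,"c",(125,0)),"mid",W(v,"c",(65,0)))
    for a in (.3,0):print(W((*v[:3],a),"c",(125,0)))
    print("rock",W(v,"b",(-70,18,92)),"end",W(v,"b",(-70,23,92)))
E
python3 fit.py
```

```text
red [454.3  44.5  40.8] 2.2
yel [463.2  -7.   39.8] 2.7
grn [471.9 -59.5  41.5] 3.1
white [617.9 -17.5  93.2] 1.9
[ 6.88574510e+02 -1.78586253e+01  1.99757658e-01  4.32947376e-01] [[1.0, 0.8], [0.6, 0.5], [0.8, 0.3], [0.1, 0.6], [0.6, 1.0], [0.4, 2.2], [0.6, 0.6], [0.7, 1.0], [0.4, 0.2], [0.4, 0.0], [0.5, 0.6], [1.4, 0.5], [0.1, 0.2], [0.6, 1.0]]
lip [677.87677713 -20.02446411 168.78270281] mid [731.25773181  -9.21707625 143.60981969]
[669.85657568 -21.64821603 154.13608264]
[659.17106872 -23.81157971 118.        ]
rock [616.39470827 -14.10678775  92.        ] end [615.4025492   -9.20621427  92.        ]
```

Fit residuals are about 1 px. Key tops come out at 40–41 mm against 44 nominal, and the rocker at 93, so both are consistent. Now I shut the fingers and travel to above the cover.

Emit:
send_rows:
  targets: [-0.64,-0.383,0.02,0,0,1.0,-1,-0.64,-0.383,0.02,0,0,1.0,-1,-0.64,-0.383,0.02,0,0,1.0,-1,-0.64,-0.383,0.02,0,0,1.0,-1,-0.64,-0.383,0.02,0,0,1.0,-1,-0.64,-0.383,0.02,0,0,1.0,-1,-0.64,-0.383,0.02,0,0,1.0,-1,-0.64,-0.383,0.02,0,0,1.0,-1,-0.64,-0.383,0.02,0,0,1.0,-1,-0.64,-0.383,0.02,0,0,1.0,-1,-0.64,-0.383,0.02,0,0,1.0,-1,-0.64,-0.383,0.02,0,0,1.0,-1]

```text
clock: 1.3
eef_pos: [537.3, 176.9, 218.0]
tcp_rot: [3.141, -0.0, 1.754]
contact_force: [-0.2, 1.5, -0.2]
opening: 0.0
grasp_force: 0.0
```

Emit:
send_rows:
  targets: [-0.219,0.108,0.02,0,0,0,-1,-0.219,0.108,0.02,0,0,0,-1,-0.219,0.108,0.02,0,0,0,-1,-0.219,0.108,0.02,0,0,0,-1,-0.219,0.108,0.02,0,0,0,-1,-0.219,0.108,0.02,0,0,0,-1,-0.219,0.108,0.02,0,0,0,-1,-0.219,0.108,0.02,0,0,0,-1]

```text
clock: 1.97
eef_pos: [682.8, -18.8, 197.1]
tcp_rot: [-3.141, -0.0, 1.751]
contact_force: [0.4, 0.8, 0.0]
opening: -0.003
grasp_force: 0.0
```

Emit:
send_rows:
  targets: [0,0,0.015,0,0,0,-1,0,0,0.025,0,0,0,-1,0,0,0.03,0,0,0,-1,0,0,0.035,0,0,0,-1,0,0,0.04,0,0,0,-1,0,0,0.045,0,0,0,-1,0,0,0.05,0,0,0,-1,0,0,0.055,0,0,0,-1,0,0,0.06,0,0,0,-1,0,0,0.065,0,0,0,-1,0,0,0.068,0,0,0,-1,0,0,0.068,0,0,0,-1]

```text
clock: 2.97
eef_pos: [682.0, -16.9, 128.9]
tcp_rot: [-3.141, -0.0, 1.754]
contact_force: [-0.0, 0.8, 0.4]
opening: 0.001
grasp_force: 0.0
```

Emit:
send_rows:
  targets: [0,0,0.003,0,0,0,-1,0,0,0.006,0,0,0,-1,0,0,0.009,0,0,0,-1,0,0,0.011,0,0,0,-1]

```text
clock: 3.3
eef_pos: [682.2, -16.9, 118.5]
tcp_rot: [-3.141, -0.0, 1.754]
contact_force: [-1.1, -1.0, 1.0]
opening: -0.0
grasp_force: 0.7
```

```bash
python3 - <<'E'
from h import *
print(r.sense()["contact_force"],r.sense()["eef_pos"])
a=get("top")["color"][110:215,200:340];b=get("side")["color"][100:255,235:375]
g=lambda c:cv2.resize(c,None,fx=2.8,fy=2.8,interpolation=cv2.INTER_CUBIC)
a,b=g(a),g(b);m=np.zeros((b.shape[0],a.shape[1]+b.shape[1],3),np.uint8);m[:a.shape[0],:a.shape[1]]=a;m[:,a.shape[1]:]=b
cv2.imwrite("pics/c1.png",m)
E
```

```text
[-1.05183002 -0.99979581  0.97123629] [682.22237744 -16.91106592 118.51068966]
```

View pics/c1.png

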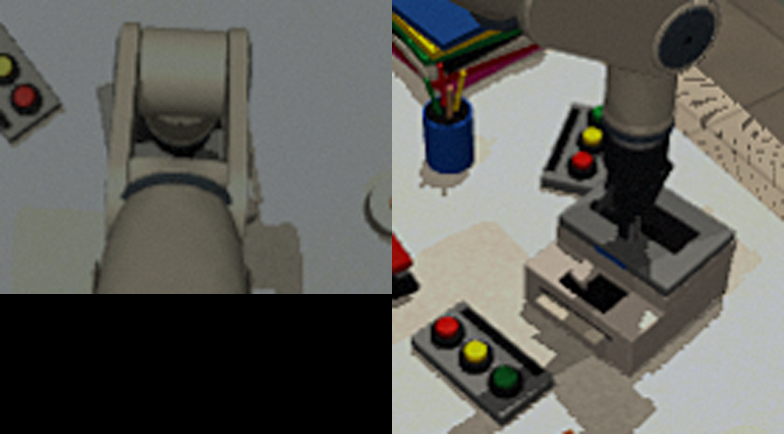

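The side view shows the cover almost flat under the fingertip (composite 630,235), and the rocker is still off. I press on to the stop.

Emit:
send_rows:
  targets: [0,0,0.001,0,0,0,-1,0,0,0.002,0,0,0,-1,0,0,0.003,0,0,0,-1,0,0,0.003,0,0,0,-1,0,0,0.003,0,0,0,-1]

```text
clock: 3.82
eef_pos: [682.6, -16.8, 117.9]
tcp_rot: [3.141, 0.0, 1.754]
contact_force: [-6.6, -0.8, 14.8]
opening: 0.004
grasp_force: 7.4
```

Emit:
send_rows:
  targets: [0,0,0,0,0,0,-1,0,0,0,0,0,0,-1,0,0,-0.03,0,0,0,-1,0,0,-0.05,0,0,0,-1,0.015,-0.03,-0.05,0,0,0,-1,0.016,-0.065,-0.05,0,0,0,-1,0.016,-0.065,-0.05,0,0,0,-1,0.016,-0.065,-0.05,0,0,0,-1]

```text
clock: 4.48
eef_pos: [614.1, -13.0, 166.1]
tcp_rot: [-3.141, -0.0, 1.754]
contact_force: [0.8, -0.4, -0.9]
opening: 0.001
grasp_force: 0.0
```

```bash
python3 - <<'E'
from h import *
s=r.sense();P=s["eef_pos"];print(P,s["contact_force"])
b=get("side")["color"][130:255,245:370];cv2.imwrite("pics/c2.png",cv2.resize(b,None,fx=4.7,fy=4.7,interpolation=cv2.INTER_CUBIC))
for Q in ((616.4,-14.1,92),P):print(((proj("side",Q)[0]-[245,130]+.5)*4.7-.5).round())
E
```

```text
[614.09296423 -13.02900449 166.07632078] [ 0.76817621 -0.40980802 -0.9163781 ]
[274. 317.]
[274. 247.]
```

View pics/c2.png

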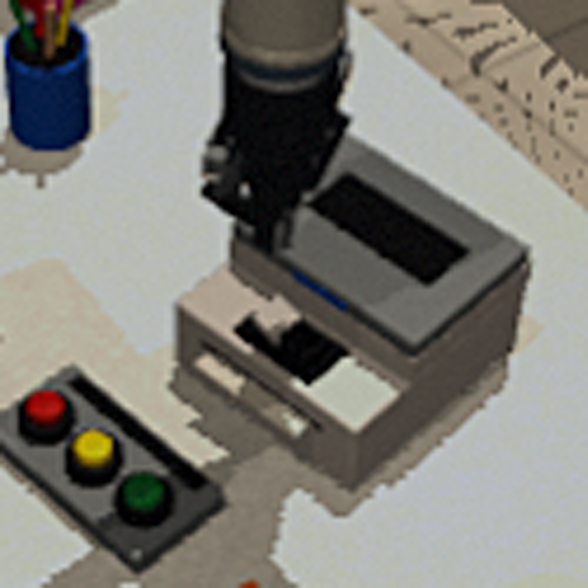

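The cover is flat shut. The white half appears at crop (272,320), and the projected target is (274,317), so they agree. Descending on the rocker.

Emit:
send_rows:
  targets: [0,0.002,0.03,0,0,0,-1,0,0.002,0.055,0,0,0,-1,0,0.002,0.065,0,0,0,-1,0,0.002,0.068,0,0,0,-1,0,0.002,0.071,0,0,0,-1,0,0.002,0.074,0,0,0,-1,0,0.002,0.076,0,0,0,-1,0,0.002,0.077,0,0,0,-1,0,0.002,0.077,0,0,0,-1]

```text
clock: 5.28
eef_pos: [618.4, -12.5, 89.6]
tcp_rot: [3.14, 0.0, 1.754]
contact_force: [1.0, 1.1, 1.8]
opening: -0.002
grasp_force: 0.7
```

Emit:
send_rows:
  targets: [0,0,0.001,0,0,0,-1,0,0,0.002,0,0,0,-1,0,0,0.003,0,0,0,-1,0,0,0.0035,0,0,0,-1,0,0,0.0035,0,0,0,-1,0,0,0.0035,0,0,0,-1]

```text
clock: 5.78
eef_pos: [618.5, -12.5, 88.7]
tcp_rot: [3.139, 0.0, 1.754]
contact_force: [-6.4, 1.7, 28.3]
opening: -0.004
grasp_force: 14.3
```

Rocker is on its stop at 88.7 mm. Lifting and moving over the green key.

Emit:
send_rows:
  targets: [0,0,0,0,0,0,-1,0,0,-0.03,0,0,0,-1,0,0,-0.06,0,0,0,-1,-0.005,-0.04,-0.06,0,0,0,-1,-0.01,-0.08,-0.06,0,0,0,-1,-0.015,-0.12,-0.06,0,0,0,-1,-0.019,-0.153,-0.06,0,0,0,-1,-0.019,-0.153,-0.05,0,0,0,-1,-0.019,-0.153,-0.03,0,0,0,-1,-0.019,-0.153,-0.03,0,0,0,-1,-0.019,-0.153,-0.03,0,0,0,-1]

```text
clock: 6.7
eef_pos: [470.1, -59.2, 115.1]
tcp_rot: [-3.14, -0.0, 1.754]
contact_force: [-0.9, 0.6, 0.4]
opening: -0.0
grasp_force: 0.0
```

```bash
python3 - <<'E'
from h import *
s=r.sense();P=s["eef_pos"];print(P,s["contact_force"])
b=get("side")["color"][130:255,235:360];cv2.imwrite("pics/c3.png",cv2.resize(b,None,fx=4.7,fy=4.7,interpolation=cv2.INTER_CUBIC))
for Q in ((471.9,-59.5,44),(P[0],P[1],44),P):print(((proj("side",Q)[0]-[235,130]+.5)*4.7-.5).round())
E
```

```text
[470.07646129 -59.20198384 115.08066023] [-0.87974359  0.59970623  0.37316673]
[192. 488.]
[190. 488.]
[188. 426.]
```

View pics/c3.png

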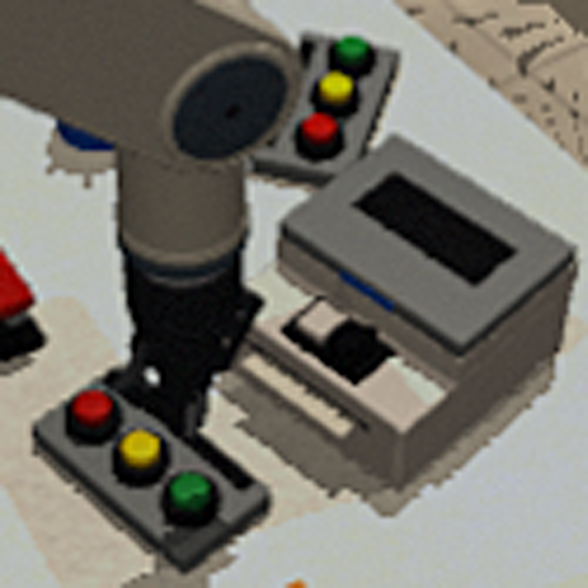

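The cover is shut, the rocker's white half is down, and the tip at (186,428) is above the green key at (190,490). Now I press it.

Emit:
send_rows:
  targets: [0,0.001,0.03,0,0,0,-1,0,0.001,0.055,0,0,0,-1,0,0.001,0.066,0,0,0,-1,0,0.001,0.069,0,0,0,-1,0,0.001,0.071,0,0,0,-1,0,0.001,0.073,0,0,0,-1,0,0.001,0.075,0,0,0,-1,0,0.001,0.077,0,0,0,-1,0,0.001,0.077,0,0,0,-1,0,0.001,0.077,0,0,0,-1]

```text
clock: 7.58
eef_pos: [472.4, -59.0, 39.0]
tcp_rot: [3.14, 0.0, 1.754]
contact_force: [-0.0, 0.9, 2.8]
opening: 0.001
grasp_force: 1.7
```

Emit:
send_rows:
  targets: [0,0,0.001,0,0,0,-1,0,0,0.002,0,0,0,-1,0,0,0.002,0,0,0,-1,0,0,0.002,0,0,0,-1]

```text
clock: 7.92
eef_pos: [472.5, -59.0, 37.7]
tcp_rot: [3.14, 0.0, 1.754]
contact_force: [-3.6, 2.3, 20.2]
opening: 0.003
grasp_force: 10.3
```

Key is on its hard stop (37.7 mm, 20 N). Retreating.

Emit:
send_rows:
  targets: [0,0,0,0,0,0,-1,0,0,-0.01,0,0,0,-1,0,0,-0.05,0,0,0,-1,0,0,-0.09,0,0,0,-1,0,0,-0.13,0,0,0,-1,0,0,-0.16,0,0,0,-1,0.04,0,-0.18,0,0,0,-1,0.08,0,-0.18,0,0,0,-1,0.12,0,-0.18,0,0,0,-1,0.15,0,-0.18,0,0,0,-1,0.15,0,-0.18,0,0,0,-1,0.15,0,-0.18,0,0,0,-1]

```text
clock: 8.92
eef_pos: [443.6, 89.6, 216.4]
tcp_rot: [-3.141, 0.0, 1.757]
contact_force: [-1.4, -0.4, -0.6]
opening: -0.001
grasp_force: 0.0
```

```bash
python3 - <<'E'
from h import *
s=r.sense();print(s["eef_pos"],s["contact_force"])
b=get("side")["color"][130:255,235:360];cv2.imwrite("pics/c4.png",cv2.resize(b,None,fx=4.7,fy=4.7,interpolation=cv2.INTER_CUBIC))
E
```

```text
[443.57410843  89.61591935 216.42894347] [-1.35806595 -0.36731871 -0.57071463]
```

View pics/c4.png

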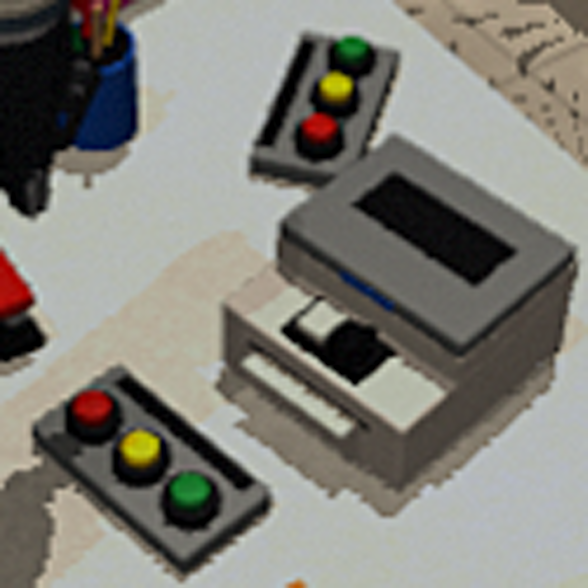

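The cover is shut, the white half is down with the black half raised at (362,345), the green key is up at (190,490), and the keypad hasn't moved. Handing in.

```bash
python3 -c "
from rig import r
print(r.sign_off())"
```

```text
the job is handed in; nothing more can be done
None
```

I pushed the cover shut, switched the rocker on, then pressed and released the green key, in that order. The last picture shows the keypad unmoved, and the job was handed in with no verdict returned.

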